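# Load the spice clip rack and lock its hold-down bar

### The arm

A 6-joint arm with a two-finger parallel gripper is mounted at the origin on a cart in front of the work surface, level with it; the furniture and walls round the work are solid. World frame = base frame: x ahead of the robot, y to its left, z up, the work surface at z = 0. Lengths are in m, angles in rad, forces in N, time in s.
With the tool pointing down it reaches from about 0.275 to 0.75 m from the base axis. Payload 10.2 kg.
Tool frame: the origin (TCP) lies midway between the tips of the shut fingers; the grasp point (between the pads) lies 19 mm behind it (env.grip_point_offset is the distance from the TCP to the grasp point, in m); z points along the fingers, x is the direction in which the jaws open and shut, and the axes are right-handed (so a half turn about z gives the same grasp; the last joint's range is limited). The gripper opens to 88 mm and grips with 3 to 60 N. Pads are 18 mm wide; open, the fingers measure 123 mm over their backs; the gripper's body (75 mm by 187 mm) begins 45 mm behind the grasp point.
Start: joints at [0.952, 0.313, 1.498, -0, 1.331, -0.223], TCP at [0.202, 0.484, 0.239] pointing down, gripper open.
Joint ranges: [-2.94, 2.94], [-0.97, 2.17], [0.19, 2.56], [-1.23, 4.37], [0.02, 3.11], [-2.88, 2.88]. Speed limits (rad/s): [2.39, 2.39, 3.01, 3.14, 3.14, 3.14].

### API

Orientations are given as a rotation vector (axis times angle).
In Python, from workcell import env gives the robot as it stands.
- The arm moves only by the tool carry_out, never from a script. Its arguments are lists of equal length, an entry for each row: "offset": the shift along the tool's x, y, z each as a share of 0.05 m, from -1 to 1, a list of three; "rot": the turn, a rotation vector about the tool's x, y, z each as a share of 60 degrees, from -1 to 1, a list of three; "gripper": the opening, from -1 (shut) to 1 (fully open). A call has 1 to 20 rows; each row shifts and turns the commanded pose from where the row before left it, along the tool's axes as they then stand; what a row does not reach is not made up. A row lasts 1/8 s, in which the tool goes at most 62.5 mm and 10.7 degrees, less where a joint would pass 70% of its speed; a pose out of reach is approached as far as the arm can. A call with a number of a shift or a turn outside -1 to 1 is refused whole. A call with a gripper value outside its range is refused whole. The fingers move at their own pace and stop on an object; "grip_force" is the grip in N (left out, the last holds). Time passes only in rows, so rows that do not move let the fingers close. It gives the time, the measured TCP pose, the force and the opening at its end, in the units of the state.
- env.observe(): the state, without advancing time (a new reading comes with each control period).
- env.capture(name): name is "scene" or "side" or "wrist"; returns the picture (480x640x3 uint8, red, green, blue); there is no depth.
- env.camera_params(name): a dict with "fx", "fy", "cx", "cy" (pixels), "k1" (the pictures are not rectified: a ray, as slopes to the right and down, at radius r is drawn at 1 + k1 r^2 times it, then the intrinsics apply), "R" (3x3) and "t" (3): a world point X has camera coordinates R X + t. Camera axes: x right, y down, z forward; pixel columns grow to the right and rows downward; lengths in m; the calibration is good to about 2 mm. A picture is of the moment at which its call begins: read the wrist's pose just before it. camera_params takes no time and is no camera call; for the wrist camera it gives the pose at the moment of the call.
- env.finish_job(): hands the job in, once; it reports no verdict.
The state is a dict: "t": time; "qpos": joint angles; "joint_vel": joint speeds; "effort": joint torques, N m; "position": TCP position; "eef_rot": TCP orientation; "ft_force": force on the tool from outside, world axes, zero at the start; "torque": the same for the moment, N m; "opening": finger opening in m.
Only numpy, scipy, OpenCV 4.12 (cv2) and the standard library are available. Lean on these libraries where they do the work, as an engineer would, in place of code of your own. Each camera call takes 0.05 s, during which the arm holds its last target. There are 200 camera calls.

### The job

The spice tubs go into the clip rack: first push the rack's lock knob in and turn it past its safety stop to swing the hold-down bar fully open, and let it spring up. Then press every tub on the worktop down into a bay of its own (any bay, cap to either end), centred lengthwise, until it snaps fully home, and finally push the knob in again and turn it back past the stop so that the bar lies locked over the bays, sprung up. Leave the storage jar, the olive jar and the drinking glass where they are.

Things in the scene. Friction and masses are not known exactly. Their poses are not given: they have to be found in the camera images.
- spice0_mid (a point): Octagonal white spice tub lying on one of its flat sides: prism 36 mm across flats, 88 mm long, with a round wooden cap (22 mm diameter, 14 mm long) on one end; about 0.12 kg. This point is the middle of the prism, half-way up (18 mm above what it lies on). Own x axis runs along the tub to its cap. It may roll onto any of its flats. May be absent (None).
- spice1_mid (a point): Octagonal white spice tub lying on one of its flat sides: prism 36 mm across flats, 88 mm long, with a round wooden cap (22 mm diameter, 14 mm long) on one end; about 0.12 kg. This point is the middle of the prism, half-way up (18 mm above what it lies on). Own x axis runs along the tub to its cap. It may roll onto any of its flats. May be absent (None).
- spice2_mid (a point): Octagonal white spice tub lying on one of its flat sides: prism 36 mm across flats, 88 mm long, with a round wooden cap (22 mm diameter, 14 mm long) on one end; about 0.12 kg. This point is the middle of the prism, half-way up (18 mm above what it lies on). Own x axis runs along the tub to its cap. It may roll onto any of its flats. May be absent (None).
- spice3_mid (a point): Octagonal white spice tub lying on one of its flat sides: prism 36 mm across flats, 88 mm long, with a round wooden cap (22 mm diameter, 14 mm long) on one end; about 0.12 kg. This point is the middle of the prism, half-way up (18 mm above what it lies on). Own x axis runs along the tub to its cap. It may roll onto any of its flats. May be absent (None).
- rack: Spice clip rack, fixed to the worktop: wooden base 116 x 336 x 12 mm (x, y, z), origin at the centre of its underside, on the lock's axis; x points away from the robot and y to its left (rack turned up to 0.2 rad). Four bays at y = +134, +70, -70, -134 mm; a tub lies along the rack's x in a bay. See bay0 to bay2 for how the bays work.
- bay0 (a point): Middle of a fully seated tub in bay 0 (bays 0 to 3 run from the robot's left to its right), 42 mm above the worktop; axes as the rack's. In every bay a steel spring jaw stands on either side, with prongs at x = -30 and +30 mm (14 mm wide); their round noses are 54.5 mm up and 14 mm from the bay's middle. Between the prongs (|x| < 22 mm) fingers can go down beside the tub to the base, 12 mm up.
- bay1 (a point): Middle of a fully seated tub in bay 1 (bays 0 to 3 run from the robot's left to its right), 42 mm above the worktop; axes as the rack's. In every bay a tub set between the jaws rests on the noses, its middle about 67 mm up; pressed down with some 8 to 14 N it spreads the jaws over 5 mm, then the force drops to almost nothing for 15 mm.
- bay2 (a point): Middle of a fully seated tub in bay 2 (bays 0 to 3 run from the robot's left to its right), 42 mm above the worktop; axes as the rack's. In every bay the noses snap over the tub's upper edges in the last 5 mm of travel and hold it on firm supports. A tub merely laid on the noses stays up there.
- bay3 (a point): Middle of a fully seated tub in bay 3 (bays 0 to 3 run from the robot's left to its right), 42 mm above the worktop; axes as the rack's. In every bay low end stops (29.5 mm high, inner faces at x = -50 and +50 mm) leave the prism 6 mm of play either way along x; the cap passes over them. A tub set on a stop cannot go home.
- lock_handle (a point): Middle of the black bar handle of the rack's push-and-turn lock: handle 56 mm long, 16 mm wide, 22 mm high, 87 mm above the worktop when sprung up, on the rack's centre; its own y axis runs along the handle, which lies along the steel hold-down bar under it (300 mm long, 12 mm wide, underside 71 mm up).
- hold_bar (a joint): Angle of the handle and its hold-down bar (rad), anticlockwise seen from above: 0 with the bar lying across all four bays (locked), stop at 1.4 (open, bar nearly along the rack's x, clear of the bays). With the knob up, a safety stop blocks it between about 0.16 and 0.74; pushed down 6 mm or more it passes under the stop. Stays where it is left.
- lock_press (a joint): How far the lock is pushed down (m): 0 sprung up, 0.008 fully down; spring 3 N at the top, 7 N at the bottom. It springs up by itself on release unless it is under the safety stop.
- jar_sugar: Clear storage jar with lid, 92 mm wide, 167 mm high, bystander behind the tubs; origin at the centre of its underside.
- jar_olives: Jar of olives with black lid, 71 mm wide, 110 mm high, bystander behind the tubs; origin at the centre of its underside.
- tumbler_b: Drinking glass, 81 mm wide, 91 mm high, bystander to the right of the rack; origin at the centre of its underside.
Things that resemble listed ones, but are neither listed nor needed, are in the scene too. Leave any pink or yellow look-alike of the part that bears spice3_mid alone.

How it is judged:
On the way, in this order (a step that is already met when the one before it is completed fails the run):
1. the hold-down bar is swung open past the stop and the knob has sprung up (value of joint hold_bar above 1 rad and value of joint lock_press below 0.002 m), for 0.2 s.
2. with the bar still open, every tub present is snapped home in a bay (value of joint hold_bar above 0.74 rad and (horizontal distance between spice0_mid and bay0 below 0.01 m or horizontal distance between spice0_mid and bay1 below 0.01 m or horizontal distance between spice0_mid and bay2 below 0.01 m or horizontal distance between spice0_mid and bay3 below 0.01 m) and z of spice0_mid in the frame of rack between 0.038 and 0.0455 m and angle between the x axis of each of spice0_mid, spice1_mid, spice2_mid, spice3_mid and the x axis of rack, either way round below 0.1 rad and (horizontal distance between spice1_mid and bay0 below 0.01 m or horizontal distance between spice1_mid and bay1 below 0.01 m or horizontal distance between spice1_mid and bay2 below 0.01 m or horizontal distance between spice1_mid and bay3 below 0.01 m) and z of spice1_mid in the frame of rack between 0.038 and 0.0455 m and (horizontal distance between spice2_mid and bay0 below 0.01 m or horizontal distance between spice2_mid and bay1 below 0.01 m or horizontal distance between spice2_mid and bay2 below 0.01 m or horizontal distance between spice2_mid and bay3 below 0.01 m) and z of spice2_mid in the frame of rack between 0.038 and 0.0455 m and (horizontal distance between spice3_mid and bay0 below 0.01 m or horizontal distance between spice3_mid and bay1 below 0.01 m or horizontal distance between spice3_mid and bay2 below 0.01 m or horizontal distance between spice3_mid and bay3 below 0.01 m) and z of spice3_mid in the frame of rack between 0.038 and 0.0455 m), for 0.3 s.
At the end, for the whole second after the job is handed in: The hold-down bar is locked (joint below 0.2 rad) with the knob sprung up (less than 2 mm down), and every tub present is seated in a bay: within 10 mm of the bay's middle, within 3.5 mm of the seated height, along the rack's x within 0.1 rad (value of joint hold_bar below 0.2 rad and value of joint lock_press below 0.002 m and (horizontal distance between spice0_mid and bay0 below 0.01 m or horizontal distance between spice0_mid and bay1 below 0.01 m or horizontal distance between spice0_mid and bay2 below 0.01 m or horizontal distance between spice0_mid and bay3 below 0.01 m) and z of spice0_mid in the frame of rack between 0.038 and 0.0455 m and angle between the x axis of each of spice0_mid, spice1_mid, spice2_mid, spice3_mid and the x axis of rack, either way round below 0.1 rad and (horizontal distance between spice1_mid and bay0 below 0.01 m or horizontal distance between spice1_mid and bay1 below 0.01 m or horizontal distance between spice1_mid and bay2 below 0.01 m or horizontal distance between spice1_mid and bay3 below 0.01 m) and z of spice1_mid in the frame of rack between 0.038 and 0.0455 m and (horizontal distance between spice2_mid and bay0 below 0.01 m or horizontal distance between spice2_mid and bay1 below 0.01 m or horizontal distance between spice2_mid and bay2 below 0.01 m or horizontal distance between spice2_mid and bay3 below 0.01 m) and z of spice2_mid in the frame of rack between 0.038 and 0.0455 m and (horizontal distance between spice3_mid and bay0 below 0.01 m or horizontal distance between spice3_mid and bay1 below 0.01 m or horizontal distance between spice3_mid and bay2 below 0.01 m or horizontal distance between spice3_mid and bay3 below 0.01 m) and z of spice3_mid in the frame of rack between 0.038 and 0.0455 m); the robot touches nothing.
It fails at once if the storage jar is moved more than 4 cm or tipped over (distance of jar_sugar from where it was at the start of the episode above 0.04 m or angle between jar_sugar's own z axis and vertical above 0.5 rad).
It fails at once if the olive jar is moved more than 4 cm or tipped over (distance of jar_olives from where it was at the start of the episode above 0.04 m or angle between jar_olives's own z axis and vertical above 0.5 rad).
It fails at once if the drinking glass is moved more than 4 cm or tipped over (distance of tumbler_b from where it was at the start of the episode above 0.04 m or angle between tumbler_b's own z axis and vertical above 0.5 rad).
Of spice0, spice1, spice2, spice3 only 3 to 4 are there at a start; the rules pass over those that are not, and their reading is None.
At some moment in a run one of spice0, spice1, spice2, spice3 may be knocked a few centimetres aside while the robot is not near it.
Once in a run the grip may slacken for a moment while it holds something.
It also fails if it takes over 210 s, if anything falls off the work surface, if the arm or the gripper's body presses on something with over 40 N, if the wrist force passes 120 N, or if a joint passes its speed limit or range.

## Working session

There is one attempt and no reset: what is moved stays moved. The work goes in short steps, Python scripts to look and compute and a tool call to move; the robot and the scene stay as the last step left them, time stands still between calls to the robot, and variables do not carry over. Pictures are saved under pics/ and viewed, about 12 in all and at most 16, crops included, and the job is handed in when it is done.

Besides the shell and the picture viewer there is one more tool, called by a JSON object that holds its "op" and its "data". carry_out: Moves the arm, as the interface text tells. Shift numbers are shares of 0.05 m and turn numbers shares of 60 degrees, none past 1 either way. Its arguments: {"type":"object","properties":{"offset":{"type":"array","items":{"type":"array","items":{"type":"number"}}},"rot":{"type":"array","items":{"type":"array","items":{"type":"number"}}},"gripper":{"type":"array","items":{"type":"number"}},"grip_force":{"type":"number"}},"required":["offset","rot","gripper"]}

```bash
ls; mkdir -p pics; cat > h.py <<'E'
import numpy as np, cv2
from scipy.spatial.transform import Rotation as Ro
from workcell import env
def snap(cam,name):
    p=env.camera_params(cam); im=env.capture(cam); cv2.imwrite(f'pics/{name}.png',im[:,:,::-1]); np.save(f'pics/{name}.npy',im)
    import pickle; pickle.dump(p,open(f'pics/{name}.pkl','wb')); return im,p
def load(name):
    import pickle; return np.load(f'pics/{name}.npy'),pickle.load(open(f'pics/{name}.pkl','rb'))
def ray(p,u,v):
    d=np.array([(u-p['cx'])/p['fx'],(v-p['cy'])/p['fy']]); s=d.copy()
    for _ in range(20): s=d/(1+p['k1']*(s@s))
    R=np.array(p['R']); return -R.T@np.array(p['t']), R.T@np.r_[s,1]
def onz(p,u,v,z):
    o,d=ray(p,u,v); return o+d*(z-o[2])/d[2]
def proj(p,X):
    c=np.array(p['R'])@np.array(X)+np.array(p['t']); s=c[:2]/c[2]; s=s*(1+p['k1']*(s@s)); return np.array([p['fx']*s[0]+p['cx'],p['fy']*s[1]+p['cy']])
def st():
    o=env.observe(); R=Ro.from_rotvec(o['eef_rot']).as_matrix()
    print('t',round(o['t'],2),'pos',np.round(o['position'],4),'x',np.round(R[:,0],3),'z',np.round(R[:,2],3),'F',np.round(o['ft_force'],1),'op',round(float(o['opening']),4),'q',np.round(o['qpos'],2)); return o,R
def to(target,R,pos):
    return np.round(R.T@(np.array(target)-np.array(pos))/0.05,3)
E
python3 - <<'E'
from h import *
for c in ('scene','side'):
    im,p=snap(c,c+'0'); print(c,{k:np.round(v,3).tolist() for k,v in p.items()})
st(); print(env.grip_point_offset)
E
```

```text
pics
scene {'fx': 540.169, 'fy': 540.169, 'cx': 315.333, 'cy': 238.783, 'k1': 0.056, 'R': [[-0.88, -0.475, -0.014], [-0.358, 0.68, -0.639], [0.313, -0.558, -0.769]], 't': [0.541, 0.174, 1.871]}
side {'fx': 579.718, 'fy': 579.718, 'cx': 321.565, 'cy': 242.714, 'k1': -0.0, 'R': [[-0.833, -0.553, -0.024], [-0.231, 0.386, -0.893], [0.503, -0.738, -0.45]], 't': [0.492, 0.16, 1.586]}
t 0.1 pos [0.2023 0.4842 0.2383] x [ 0.386  0.923 -0.001] z [-0.001 -0.001 -1.   ] F [ 0.4  0.  -1.5] op 0.0885 q [ 0.95  0.31  1.5  -0.    1.33 -0.22]
0.0187
```

View pics/scene0.png

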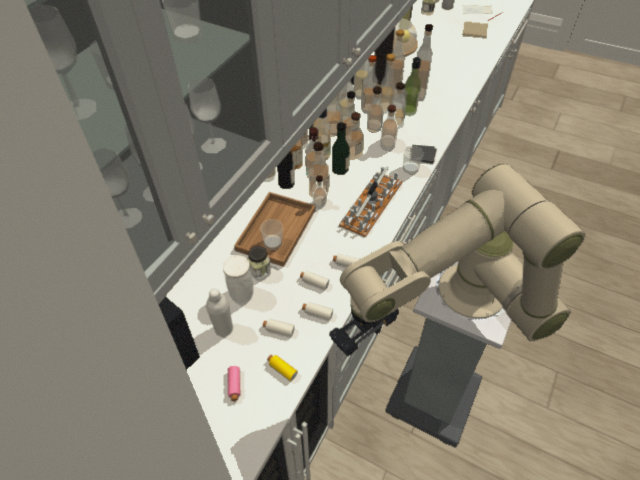

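View pics/side0.png

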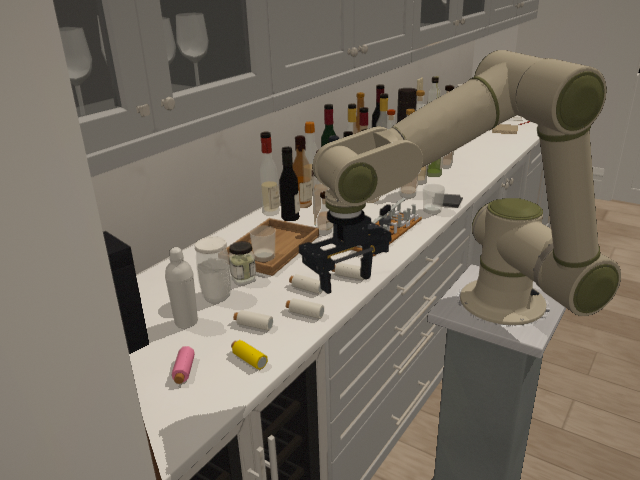

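Scene picture: four white tubs at (345,261), (314,281), (318,312) and (278,327). The pink (234,382) and yellow (283,367) look-alikes are to be left alone, and the white bottle at (220,312) is not a tub. The rack is at (370,205). Next is one close crop of the tubs and one of the rack.

```bash
python3 - <<'E'
from h import *
im,p=load('scene0')
a=cv2.resize(im[240:345,255:375],None,fx=5,fy=5,interpolation=cv2.INTER_CUBIC)
b=cv2.resize(im[160:245,330:415],None,fx=6,fy=6,interpolation=cv2.INTER_CUBIC)
cv2.imwrite('pics/c_a.png',a[:,:,::-1]);cv2.imwrite('pics/c_b.png',b[:,:,::-1])
for uv in [(345,261),(314,281),(318,312),(278,327)]: print(uv,onz(p,*uv,0.018).round(3))
for uv in [(370,205)]: print(uv,onz(p,*uv,0.012).round(3))
print('jars',onz(p,240,298,0).round(3),onz(p,259,274,0).round(3),onz(p,411,170,0).round(3))
E
```

```text
(345, 261) [0.436 0.107 0.018]
(314, 281) [0.493 0.236 0.018]
(318, 312) [0.421 0.341 0.018]
(278, 327) [0.509 0.452 0.018]
(370, 205) [ 0.474 -0.189  0.012]
jars [0.69  0.406 0.   ] [0.687 0.29  0.   ] [ 0.411 -0.461  0.   ]
```

View pics/c_a.png

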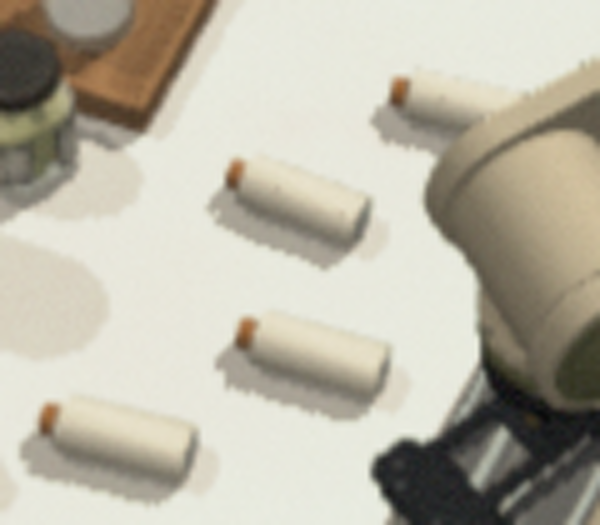

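View pics/c_b.png

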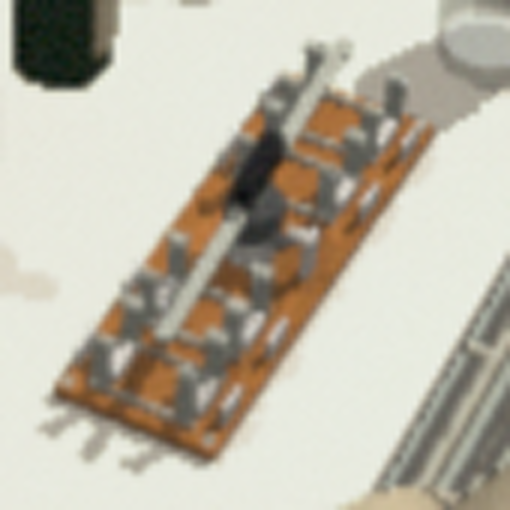

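{"op": "carry_out", "data": {"offset": [[-0.8,0.75,-0.1],[-0.8,0.75,-0.1],[-0.8,0.75,-0.1],[-0.8,0.75,-0.1],[-0.8,0.75,-0.1],[-0.8,0.75,-0.1],[-0.8,0.75,-0.1],[-0.8,0.75,-0.1],[-0.8,0.75,-0.1],[-0.8,0.75,-0.1],[-0.8,0.75,-0.1],[-0.8,0.75,-0.1],[-0.8,0.75,-0.1],[0,0,0],[0,0,0],[0,0,0],[0,0,0],[0,0,0],[0,0,0],[0,0,0]], "rot": [[0,0,0],[0,0,0],[0,0,0],[0,0,0],[0,0,0],[0,0,0],[0,0,0],[0,0,0],[0,0,0],[0,0,0],[0,0,0],[0,0,0],[0,0,0],[0,0,0.16],[0,0,0.16],[0,0,0.16],[0,0,0.16],[0,0,0.16],[0,0,0.16],[0,0,0.16]], "gripper": [1,1,1,1,1,1,1,1,1,1,1,1,1,1,1,1,1,1,1,1]}}

```text
t: 2.6
position: [0.4516, -0.1833, 0.3034]
eef_rot: [-3.141, 0.005, 0.001]
ft_force: [-0.2, 0.1, 0.2]
opening: 0.0882
```

```bash
python3 - <<'E'
from h import *
st(); im,p=snap('wrist','w1'); snap('scene','scene1')
print({k:np.round(v,3).tolist() for k,v in p.items()}, 'campos',(-np.array(p['R']).T@p['t']).round(3))
E
```

```text
t 2.6 pos [ 0.4516 -0.1833  0.3034] x [ 1.    -0.003 -0.001] z [-0.001  0.    -1.   ] F [-0.2  0.1  0.2] op 0.0882 q [-0.63  0.19  1.49 -0.    1.46 -0.62]
{'fx': 395.472, 'fy': 395.472, 'cx': 314.417, 'cy': 233.575, 'k1': 0.014, 'R': [[1.0, -0.004, -0.0], [-0.003, -0.967, 0.254], [-0.001, -0.254, -0.967]], 't': [-0.451, -0.227, 0.404]} campos [ 0.451 -0.118  0.449]
```

View pics/w1.png

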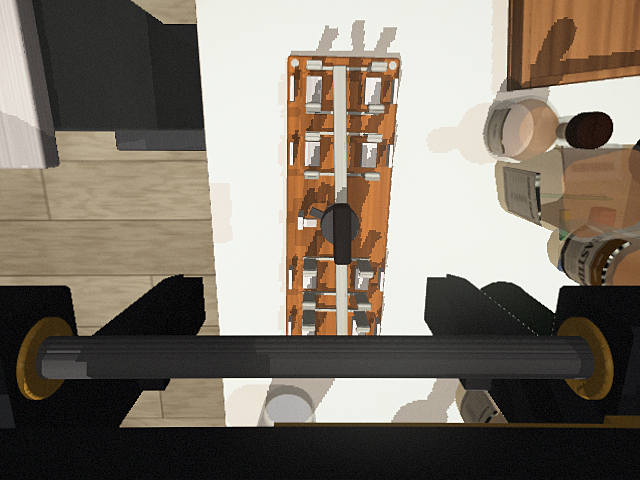

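```bash
python3 - <<'E'
from h import *
im,p=load('w1')
hsv=cv2.cvtColor(im,cv2.COLOR_RGB2HSV)
m=cv2.inRange(hsv,(5,120,60),(20,255,255)); m[:,:280]=0;m[:,410:]=0;m[338:]=0
for v in range(75,335,20):
    c=np.where(m[v])[0]; a=onz(p,c.min()-.5,v,.012); b=onz(p,c.max()+.5,v,.012); print(v,c.min(),c.max(),a.round(4)[:2],b.round(4)[:2])
c=np.where(m[:,300:390].any(1))[0]; print('top row',c.min(),onz(p,345,c.min(),.012))
k=cv2.inRange(im,(0,0,0),(45,45,45)); k[:190]=0;k[280:]=0;k[:,:310]=0;k[:,372:]=0
n,l,s,_=cv2.connectedComponentsWithStats(k); print(s)
for (u,v) in [(335,68),(346,68),(335,170),(347,170),(336,300),(347,300)]: print(onz(p,u,v,.077).round(4))
for (u,v) in [(334,263),(351,263),(335,204),(349,204)]: print('h',onz(p,u,v,.098).round(4))
x=im[185:275:6,325:360:3]; print(cv2.cvtColor(np.ascontiguousarray(x),cv2.COLOR_RGB2GRAY))
E
```

```text
75 288 398 [ 0.4231 -0.0639] [ 0.5375 -0.0644]
95 288 389 [ 0.4227 -0.0834] [ 0.5292 -0.0838]
115 287 395 [ 0.4212 -0.1033] [ 0.5364 -0.1038]
135 287 393 [ 0.4208 -0.1238] [ 0.5353 -0.1243]
155 287 385 [ 0.4203 -0.1448] [ 0.5277 -0.1452]
175 287 390 [ 0.4199 -0.1664] [ 0.5341 -0.1668]
195 287 389 [ 0.4194 -0.1885] [ 0.534 -0.189]
215 287 387 [ 0.4189 -0.2113] [ 0.5328 -0.2117]
235 287 386 [ 0.4184 -0.2346] [ 0.5326 -0.235 ]
255 287 384 [ 0.4179 -0.2586] [ 0.5313 -0.259 ]
275 286 377 [ 0.4162 -0.2832] [ 0.5241 -0.2835]
295 286 382 [ 0.4156 -0.3085] [ 0.531  -0.3088]
315 286 380 [ 0.4151 -0.3345] [ 0.5296 -0.3348]
top row 56 [ 0.48211167 -0.04612449  0.012     ]
[[     0      0    640    480 306589]
 [   321    204     35     60    577]
 [   314    208      1      1      1]
 [   317    209      1      1      1]
 [   319    210      1      1      1]
 [   321    211      1      1      1]
 [   347    211      1      1      1]
 [   344    217      1      1      1]
 [   356    216      1      1      1]
 [   337    221      1      2      2]
 [   339    221      1      1      1]
 [   344    2
[... 1002 characters left out ...]
 84 212 131 139 127  82  88  86  83]
 [ 77  71  82  75 120 139 141 133  84  81  87  93]
 [114  63  68  81  74  46  47  48  85  81  84  90]
 [ 78  41  41  30  40  46  40  39  37  69  84  88]
 [ 61  80  79  31  45  38  39  40  43  62  55  85]
 [ 77  82  79  32  41  45  37  41  35  67  62  56]
 [ 79  81  76  27  46  45  44  39  35  61  60  61]
 [ 80  82  83  28  43  43  43  44  41  64  60  89]
 [129  81  77  26  45  43  38  40  41  59  86  85]
 [118 120 139  18  47  47  40  43  43  92  88  88]
 [123 126 136  25  47  43  51  44  39  94  90  90]
 [ 88  88  46  16  44  47  45  46  34  78  82  72]
 [ 73 133 131 138  33  28  33  31  29  88  86  77]
 [122 124 131 125 213 211 212 198 144  69  80 155]]
```

Wrist picture: the rack is brown, columns 287–400 and rows 56–335. The handle is black at (342,235), with the bar along it. That puts the rack centre at about (0.476,-0.212), yaw about -0.03. Next I grip the handle.

{"op": "carry_out", "data": {"offset": [[0.25,0.28,0.8],[0.25,0.28,0.8],[0,0,0.8],[0,0,0.8],[0,0,0.5],[0,0,0.4],[0,0,0.28],[0,0,0],[0,0,0],[0,0,0],[0,0,0],[0,0,0],[0,0,0]], "rot": [[0,0,0],[0,0,0],[0,0,0],[0,0,0],[0,0,0],[0,0,0],[0,0,0],[0,0,0],[0,0,0],[0,0,0],[0,0,0],[0,0,0],[0,0,0]], "gripper": [0,0,0,0,0,0,0,0,-1,-1,-1,-1,-1], "grip_force": 40}}

```text
t: 4.32
position: [0.477, -0.2114, 0.0849]
eef_rot: [3.141, 0.003, 0.001]
ft_force: [1.5, 0.2, 0.8]
opening: 0.0156
```

```bash
python3 -c "
from h import *
st()"
```

```text
t 4.33 pos [ 0.477  -0.2114  0.0849] x [1.    0.002 0.001] z [ 0.001 -0.    -1.   ] F [1.5 0.2 0.8] op 0.0156 q [-0.64  0.48  1.69  0.    0.97 -0.64]
```

{"op": "carry_out", "data": {"offset": [[0,0,0.1],[0,0,0.08],[0,0,0]], "rot": [[0,0,0],[0,0,0],[0,0,0]], "gripper": [-1,-1,-1]}}

```text
t: 4.7
position: [0.4773, -0.2116, 0.077]
eef_rot: [3.141, 0.004, 0.002]
ft_force: [-3.0, 3.2, 17.0]
opening: 0.0152
```

{"op": "carry_out", "data": {"offset": [[0,0,0],[0,0,0],[0,0,0],[0,0,0],[0,0,0],[0,0,0],[0,0,0],[0,0,0],[0,0,0],[0,0,0],[0,0,0],[0,0,0]], "rot": [[0,0,-0.12],[0,0,-0.12],[0,0,-0.12],[0,0,-0.12],[0,0,-0.12],[0,0,-0.12],[0,0,-0.12],[0,0,-0.12],[0,0,-0.12],[0,0,-0.12],[0,0,-0.12],[0,0,0]], "gripper": [-1,-1,-1,-1,-1,-1,-1,-1,-1,-1,-1,-1]}}

```text
t: 6.2
position: [0.4763, -0.2126, 0.077]
eef_rot: [2.416, 2.006, -0.004]
ft_force: [-9.8, -3.9, 18.2]
opening: 0.0156
```

```bash
python3 -c "
from h import *
o,R=st(); print(np.arctan2(R[1,0],R[0,0]),o['torque'])"
```

```text
t 6.2 pos [ 0.4763 -0.2126  0.077 ] x [ 0.184  0.983 -0.003] z [-0.001 -0.003 -1.   ] F [-9.8 -3.9 18.2] op 0.0156 q [-0.64  0.49  1.7  -0.    0.95 -2.03]
1.385774616294047 [-0.73455066  1.76402974 -0.23183775]
```

{"op": "carry_out", "data": {"offset": [[0,0,-0.08],[0,0,-0.08],[0,0,0],[0,0,0],[0,0,0],[0,0,-0.4],[0,0,-0.8],[0,0,-0.8],[0,0,-0.8],[0,0,-0.8],[0,0,-0.8]], "rot": [[0,0,0],[0,0,0],[0,0,0],[0,0,0],[0,0,0],[0,0,0],[0,0,0],[0,0,0],[0,0,0],[0,0,0],[0,0,0]], "gripper": [-1,-1,-0.2,-0.2,-0.2,-0.2,-0.2,0,0,0,0]}}

```text
t: 7.58
position: [0.4767, -0.211, 0.3049]
eef_rot: [-2.418, -2.005, -0.0]
ft_force: [-0.5, 0.1, -0.2]
opening: 0.0438
```

{"op": "carry_out", "data": {"offset": [[0.94,-0.29,0],[0.94,-0.29,0],[0.94,-0.29,0],[0.94,-0.29,0],[0.94,-0.29,0],[0.94,-0.29,0],[0.94,-0.29,0],[0.94,-0.29,0],[0.94,-0.29,0],[0.94,-0.29,0],[0,0,0]], "rot": [[0,0,0],[0,0,0],[0,0,0],[0,0,0],[0,0,0],[0,0,0],[0,0,0],[0,0,0],[0,0,-0.1],[0,0,-0.08],[0,0,0]], "gripper": [0,0,0,0,0,0,0,0,0,0,0]}}

```text
t: 8.95
position: [0.4152, 0.2789, 0.3033]
eef_rot: [-2.213, -2.229, 0.001]
ft_force: [-0.6, -0.1, -0.2]
opening: 0.0442
```

```bash
python3 - <<'E'
from h import *
st(); im,p=snap('wrist','w2'); snap('scene','scene2')
E
```

```text
t 8.95 pos [0.4152 0.2789 0.3033] x [-0.007  1.     0.   ] z [-0.001  0.    -1.   ] F [-0.6 -0.1 -0.2] op 0.0442 q [ 0.36  0.22  1.45  0.    1.47 -1.22]
```

View pics/w2.png

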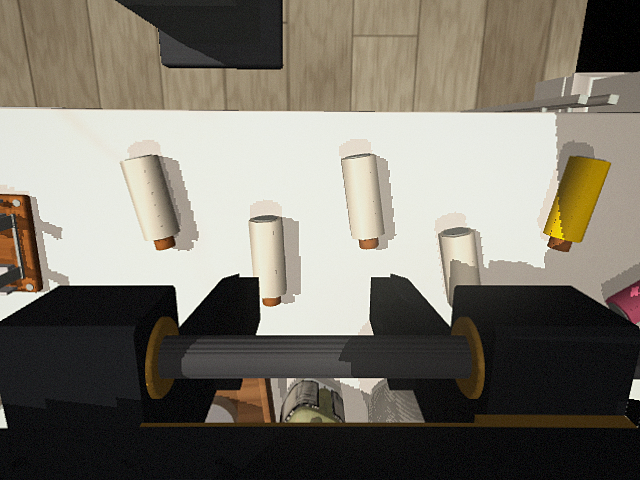

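```bash
cat >> h.py <<'E'
def tub(p,n,f,z=.036):
    a=onz(p,*n,z);b=onz(p,*f,z);d=(b-a)[:2]; print('mid',((a+b)/2)[:2].round(4),'len',round(np.linalg.norm(d),4),'yaw',round(np.arctan2(d[1],d[0]),3),a.round(3),b.round(3))
E
python3 - <<'E'
from h import *
im,p=load('w2')
for n,f in [((141,158.5),(163,238)),((265,218),(270.5,297)),((358,156.5),(368.5,238)),((458,231),(464,306))]: tub(p,n,f)
c=cv2.resize(im[140:320,100:500],None,fx=2,fy=2,interpolation=cv2.INTER_CUBIC); cv2.imwrite('pics/c_w2.png',c[:,:,::-1])
E
```

```text
mid [0.4214 0.1084] len 0.0856 yaw 0.173 [0.379 0.101 0.036] [0.464 0.116 0.036]
mid [0.4862 0.2283] len 0.091 yaw 0.043 [0.441 0.226 0.036] [0.532 0.23  0.036]
mid [0.4188 0.3305] len 0.0878 yaw 0.165 [0.375 0.323 0.036] [0.462 0.338 0.036]
mid [0.4973 0.4412] len 0.0887 yaw 0.174 [0.454 0.434 0.036] [0.541 0.449 0.036]
```

View pics/c_w2.png

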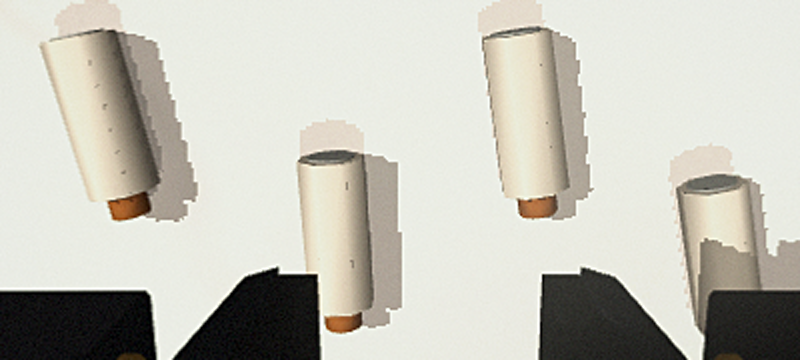

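Wrist picture: four white tubs with caps away from the robot, at (152,198), (267,257), (363,196) and (460,265). Measured lengths are 86–91 mm, which matches the 88 mm prism. I'm grasping tub A at (0.421,0.108).

{"op": "carry_out", "data": {"offset": [[-0.86,0.03,0.3],[-0.86,0.03,0.3],[-0.86,0.03,0.3],[-0.84,0,0.3],[0,0,0.9],[0,0,0.9],[0,0,0.9],[0,0,0.9],[0,0,0.6],[0,0,0.45],[0,0,0],[0,0,0],[0,0,0],[0,0,0],[0,0,0],[0,0,0]], "rot": [[0,0,0],[0,0,0],[0,0,0],[0,0,0],[0,0,-0.16],[0,0,0],[0,0,0],[0,0,0],[0,0,0],[0,0,0],[0,0,0],[0,0,0],[0,0,0],[0,0,0],[0,0,0],[0,0,0]], "gripper": [1,1,1,1,1,1,1,1,1,1,1,-1,-1,-1,-1,-1], "grip_force": 40}}

```text
t: 11.05
position: [0.4213, 0.1056, 0.0113]
eef_rot: [2.025, 2.402, 0.0]
ft_force: [-0.4, -0.3, 0.8]
opening: 0.0401
```

```bash
python3 -c "
from h import *
o,R=st(); print(np.arctan2(R[1,0],R[0,0]))"
```

```text
t 11.05 pos [0.4213 0.1056 0.0113] x [-0.169  0.986 -0.   ] z [ 0. -0. -1.] F [-0.4 -0.3  0.8] op 0.0401 q [-0.03  0.47  1.99 -0.    0.68 -1.77]
1.740596658613215
```

{"op": "carry_out", "data": {"offset": [[0,0,0],[0,0,0]], "rot": [[0,0,0],[0,0,0]], "gripper": [-1,-1]}}

```text
t: 11.3
position: [0.4212, 0.1056, 0.0113]
eef_rot: [2.025, 2.402, 0.0]
ft_force: [0.2, 0.2, 0.9]
opening: 0.0354
```

{"op": "carry_out", "data": {"offset": [[0,0,-0.7],[0,0,-0.8],[0,0,-0.8],[0,0,-0.5],[0,0,0],[-0.73,0.26,0],[-0.73,0.26,0],[-0.73,0.26,0],[-0.73,0.26,0],[-0.71,0.24,0],[0,0,0]], "rot": [[0,0,0],[0,0,0],[0,0,0],[0,0,0.1],[0,0,0.09],[0,0,0],[0,0,0],[0,0,0],[0,0,0],[0,0,0],[0,0,0]], "gripper": [-1,-1,-1,-1,-1,-1,-1,-1,-1,-1,-1]}}

```text
t: 12.68
position: [0.4801, -0.0794, 0.1508]
eef_rot: [-2.257, -2.185, 0.0]
ft_force: [0.1, -0.3, -1.7]
opening: 0.0356
```

```bash
python3 - <<'E'
from h import *
o,R=st(); print(np.arctan2(R[1,0],R[0,0])); im,p=snap('wrist','w3')
E
```

```text
t 12.68 pos [ 0.4801 -0.0794  0.1508] x [0.032 0.999 0.   ] z [-0.  0. -1.] F [ 0.1 -0.3 -1.7] op 0.0356 q [-0.41  0.32  1.73 -0.    1.09 -1.94]
1.5387167369259769
```

View pics/w3.png

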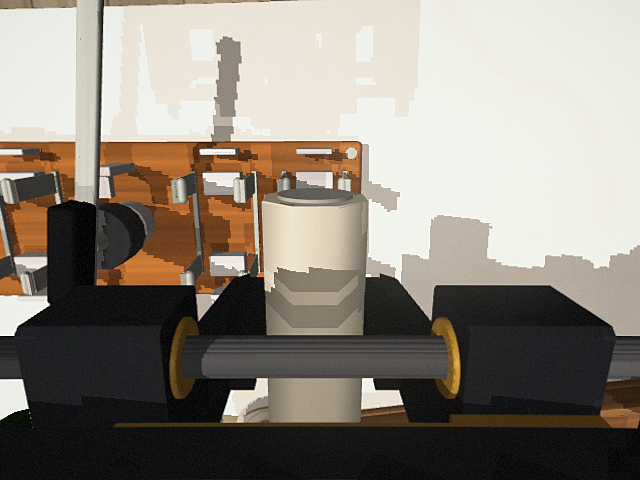

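Wrist picture: the tub is held square. Its near end is at (315,203), with bay 0's near prongs at (284,182) and (345,182).

```bash
python3 - <<'E'
from h import *
im,p=load('w3')
print(onz(p,315,204,.1755).round(4), 'want x',.4801-.044)
for u in (284,345,314.5): print(onz(p,u,178,.058).round(4))
print('base corner',onz(p,361.5,143,.012).round(4),'base near edge',onz(p,200,143,.012).round(4))
r=np.array([[np.cos(-.03),-np.sin(-.03)],[np.sin(-.03),np.cos(-.03)]])
print('expect corner',r@[-.058,.168]+[.476,-.2115],'prongs',r@[-.030,.134]+[.476,-.2115])
E
```

```text
[ 0.4362 -0.0779  0.1755] want x 0.43610000000000004
[ 0.4415 -0.0965  0.058 ]
[ 0.4427 -0.0599  0.058 ]
[ 0.4421 -0.0782  0.058 ]
base corner [ 0.4242 -0.0447  0.012 ] base near edge [ 0.4206 -0.1576  0.012 ]
expect corner [ 0.42306534 -0.04183586] prongs [ 0.4500329  -0.07666043]
```

{"op": "carry_out", "data": {"offset": [[0,0,0.7],[0,0,0.7],[0,0,0.3],[0,0,0.14],[0,0,0.14],[0,0,0.14],[0,0,0.14],[0,0,0.14],[0,0,0]], "rot": [[0,0,0],[0,0,0],[0,0,0],[0,0,0],[0,0,0],[0,0,0],[0,0,0],[0,0,0],[0,0,0]], "gripper": [-1,-1,-1,-1,-1,-1,-1,-1,-1]}}

```text
t: 13.85
position: [0.4807, -0.0779, 0.0331]
eef_rot: [2.252, 2.187, 0.001]
ft_force: [-6.3, -0.4, 25.8]
opening: 0.0357
```

{"op": "carry_out", "data": {"offset": [[0,0,0],[0,0,0],[0,0,0],[0,0,-0.3],[0,0,-0.9],[0,0,-0.9],[0,0,-0.9],[0,0,-0.9],[0.94,-0.18,-0.18],[0.94,-0.18,-0.18],[0.94,-0.18,-0.18],[0.94,-0.18,-0.18],[0.94,-0.18,-0.18],[0.94,-0.18,-0.18],[0.94,-0.18,-0.18],[0.94,-0.18,-0.18],[0,0,0]], "rot": [[0,0,0],[0,0,0],[0,0,0],[0,0,0],[0,0,0],[0,0,0],[0,0,0],[0,0,0],[0,0,0],[0,0,0],[0,0,0],[0,0,0],[0,0,0],[0,0,0],[0,0,0],[0,0,0],[0,0,0]], "gripper": [0.1,0.1,0.1,0.1,0.1,0.1,0.1,0.1,1,1,1,1,1,1,1,1,1]}}

```text
t: 15.98
position: [0.4179, 0.3025, 0.2994]
eef_rot: [2.249, 2.193, 0.002]
ft_force: [-0.1, 0.2, 0.1]
opening: 0.0881
```

```bash
python3 - <<'E'
from h import *
o,R=st(); print(np.arctan2(R[1,0],R[0,0])); im,p=snap('wrist','w4'); s,_=snap('scene','scene4')
a=im[100:340]; b=cv2.resize(s[160:345,255:415],None,fx=2,fy=2)
c=np.zeros((620,640,3),np.uint8); c[:240]=a; c[240:610,:320]=b; cv2.imwrite('pics/c4.png',cv2.resize(c,(616,597))[:,:,::-1])
E
```

```text
t 15.97 pos [0.4179 0.3025 0.2994] x [0.025 1.    0.001] z [ 0.001  0.001 -1.   ] F [-0.1  0.2  0.1] op 0.0881 q [ 0.4   0.25  1.42  0.    1.47 -1.15]
1.5454510266474082
```

View pics/c4.png

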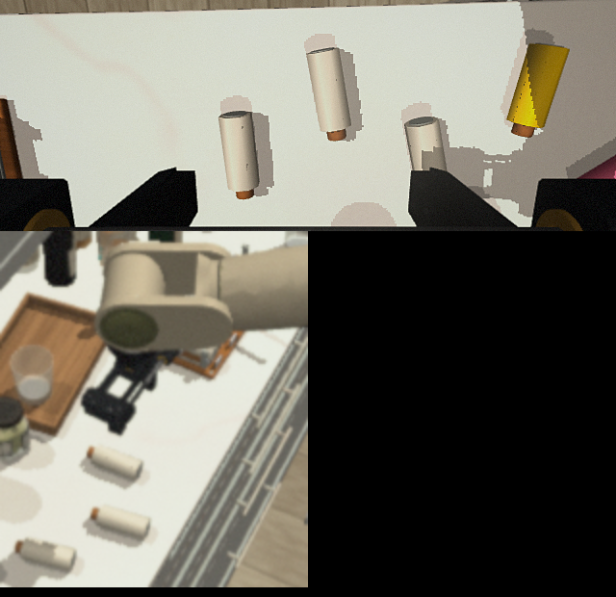

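```bash
python3 - <<'E'
from h import *
im,p=load('w4')
for n,f in [((245.2,220.5),(253.5,298)),((335.6,153),(350,235))]: tub(p,n,f)
E
```

```text
mid [0.4879 0.2301] len 0.0889 yaw 0.034 [0.443 0.229 0.036] [0.532 0.232 0.036]
mid [0.419  0.3323] len 0.0877 yaw 0.165 [0.376 0.325 0.036] [0.462 0.34  0.036]
```

{"op": "carry_out", "data": {"offset": [[-0.72,0.71,0.4],[-0.72,0.71,0.4],[0,0,0.9],[0,0,0.9],[0,0,0.9],[0,0,0.9],[0,0,0.8],[0,0,0.56],[0,0,0],[0,0,0],[0,0,0],[0,0,0],[0,0,0],[0,0,0],[0,0,0],[0,0,0]], "rot": [[0,0,0],[0,0,0],[0,0,-0.06],[0,0,0],[0,0,0],[0,0,0],[0,0,0],[0,0,0],[0,0,0],[0,0,0],[0,0,0],[0,0,0],[0,0,0],[0,0,0],[0,0,0],[0,0,0]], "gripper": [1,1,1,1,1,1,1,1,-1,-1,-1,-1,-1,-1,-1,-1], "grip_force": 40}}

```text
t: 18.08
position: [0.4878, 0.2263, 0.0105]
eef_rot: [2.184, 2.258, 0.0]
ft_force: [-1.4, -0.2, 6.2]
opening: 0.0356
```

```bash
python3 -c "
from h import *
o,R=st(); print(np.arctan2(R[1,0],R[0,0]))"
```

```text
t 18.07 pos [0.4878 0.2263 0.0105] x [-0.034  0.999  0.   ] z [ 0.  0. -1.] F [-1.4 -0.2  6.2] op 0.0356 q [ 0.22  0.63  1.68  0.    0.83 -1.39]
1.6043206844301783
```

{"op": "carry_out", "data": {"offset": [[0,0,-0.8],[0,0,-1],[0,0,-1],[0,0,-0.2],[-0.92,0,0],[-0.92,0,0],[-0.92,0,0],[-0.92,0,0],[-0.92,0,0],[-0.92,0,0],[-0.92,0,0],[-0.92,0.04,0],[0,0,0],[0,0,0]], "rot": [[0,0,0],[0,0,0],[0,0,0],[0,0,0.06],[0,0,0],[0,0,0],[0,0,0],[0,0,0],[0,0,0],[0,0,0],[0,0,0],[0,0,0],[0,0,0],[0,0,0]], "gripper": [-1,-1,-1,-1,-1,-1,-1,-1,-1,-1,-1,-1,-1,-1]}}

```text
t: 19.82
position: [0.4787, -0.1411, 0.1598]
eef_rot: [-2.253, -2.188, 0.0]
ft_force: [-0.1, 0.0, -2.1]
opening: 0.0356
```

```bash
python3 - <<'E'
from h import *
o,R=st(); print(np.arctan2(R[1,0],R[0,0])); im,p=snap('wrist','w5')
E
```

```text
t 19.82 pos [ 0.4787 -0.1411  0.1598] x [0.029 1.    0.001] z [-0.001  0.001 -1.   ] F [-0.1  0.  -2.1] op 0.0356 q [-0.52  0.34  1.68  0.    1.12 -2.06]
1.5413621482398707
```

View pics/w5.png

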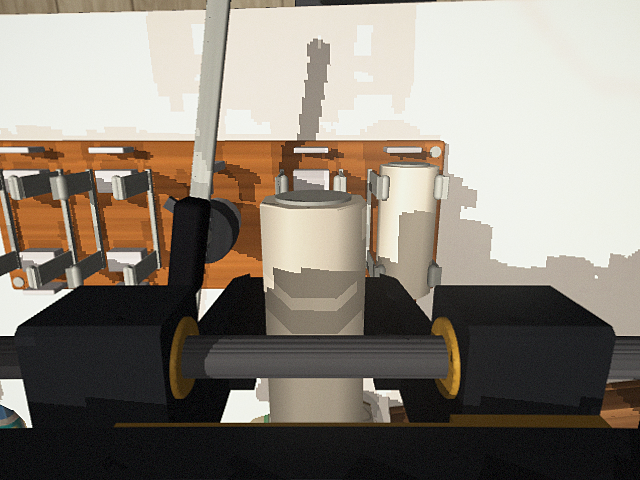

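Wrist picture: the bay 0 tub lies seated under its noses (near end at (409,165)). The held tub is lined up with bay 1, at (312,203). Pressing it in.

{"op": "carry_out", "data": {"offset": [[-0.02,0,0.8],[0,0,0.7],[0,0,0.3],[0,0,0.14],[0,0,0.14],[0,0,0.14],[0,0,0.14],[0,0,0.14],[0,0,0]], "rot": [[0,0,0],[0,0,0],[0,0,0],[0,0,0],[0,0,0],[0,0,0],[0,0,0],[0,0,0],[0,0,0]], "gripper": [-1,-1,-1,-1,-1,-1,-1,-1,-1]}}

```text
t: 21.0
position: [0.4787, -0.1427, 0.0347]
eef_rot: [-2.253, -2.189, 0.001]
ft_force: [0.9, -3.1, -3.4]
opening: 0.0355
```

{"op": "carry_out", "data": {"offset": [[0,0,0],[0,0,0],[0,0,0],[0,0,-0.3],[0,0,-0.5],[0,0,-0.5],[0,0,0],[0,0,0],[0,0,0],[0,0,0],[0,0,0.3],[0,0,0.3],[0,0,0.14],[0,0,0.08],[0,0,0]], "rot": [[0,0,0],[0,0,0],[0,0,0],[0,0,0],[0,0,0],[0,0,0],[0,0,0],[0,0,0],[0,0,0],[0,0,0],[0,0,0],[0,0,0],[0,0,0],[0,0,0],[0,0,0]], "gripper": [0.1,0.1,0.1,0.1,0.1,0.1,-1,-1,-1,-1,-1,-1,-1,-1,-1]}}

```text
t: 22.88
position: [0.4786, -0.1427, 0.0604]
eef_rot: [-2.253, -2.189, 0.001]
ft_force: [-9.1, 2.7, 17.2]
opening: 0.0004
```

{"op": "carry_out", "data": {"offset": [[0,0,-0.8],[0,0,-0.9],[0,0,-0.9],[0.94,-0.18,-0.21],[0.94,-0.18,-0.21],[0.94,-0.18,-0.21],[0.94,-0.18,-0.21],[0.94,-0.18,-0.21],[0.94,-0.18,-0.21],[0.94,-0.18,-0.21],[0.94,-0.18,-0.21],[0.94,-0.18,-0.21],[0.94,-0.18,-0.21],[0,0,0]], "rot": [[0,0,0],[0,0,0],[0,0,0],[0,0,0],[0,0,0],[0,0,0],[0,0,0],[0,0,0],[0,0,0],[0,0,0],[0,0,0],[0,0,0],[0,0,-0.1],[0,0,0]], "gripper": [-1,-1,0,0,0,0,0,0,0,0,0,0,0,0]}}

```text
t: 24.62
position: [0.4021, 0.332, 0.2944]
eef_rot: [2.131, 2.308, 0.002]
ft_force: [1.3, -0.7, 0.1]
opening: 0.044
```

```bash
python3 - <<'E'
from h import *
o,R=st(); print(np.arctan2(R[1,0],R[0,0])); im,p=snap('wrist','w6')
E
```

```text
t 24.62 pos [0.4021 0.332  0.2944] x [-0.08   0.997  0.001] z [ 0.001  0.001 -1.   ] F [ 1.3 -0.7  0.1] op 0.044 q [ 0.47  0.27  1.41  0.    1.46 -1.19]
1.6507613193855177
```

View pics/w6.png

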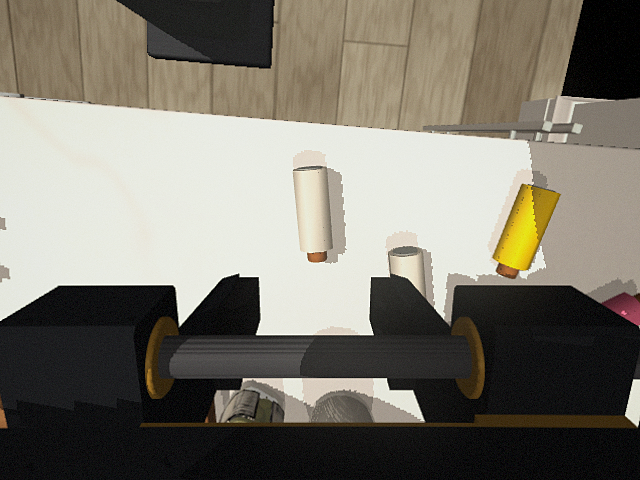

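Wrist picture: tub C runs from its near end (309,169) to the cap junction (316,252). Tub D's near end is at (404,252).

```bash
python3 - <<'E'
from h import *
im,p=load('w6')
tub(p,(309,169.5),(316,252)); print(onz(p,404,254,.036))
E
```

```text
mid [0.4192 0.3317] len 0.0877 yaw 0.162 [0.376 0.325 0.036] [0.462 0.339 0.036]
[0.4572332  0.43272819 0.036     ]
```

{"op": "carry_out", "data": {"offset": [[-0.04,0.34,0.5],[0,0,0.9],[0,0,0.9],[0,0,0.9],[0,0,0.9],[0,0,0.9],[0,0,0.67],[0,0,0],[0,0,0],[0,0,0],[0,0,0],[0,0,0],[0,0,0],[0,0,0],[0,0,0]], "rot": [[0,0,-0.08],[0,0,0],[0,0,0],[0,0,0],[0,0,0],[0,0,0],[0,0,0],[0,0,0],[0,0,0],[0,0,0],[0,0,0],[0,0,0],[0,0,0],[0,0,0],[0,0,0]], "gripper": [0.7,0.7,0.7,0.7,0.7,0.7,0.7,0.7,-1,-1,-1,-1,-1,-1,-1], "grip_force": 40}}

```text
t: 26.55
position: [0.42, 0.3292, 0.0111]
eef_rot: [2.038, 2.391, 0.001]
ft_force: [-1.2, 0.6, 5.7]
opening: 0.0356
```

```bash
python3 -c "
from h import *
o,R=st(); print(np.arctan2(R[1,0],R[0,0]))"
```

```text
t 26.55 pos [0.42   0.3292 0.0111] x [-0.159  0.987  0.   ] z [ 0.001  0.    -1.   ] F [-1.2  0.6  5.7] op 0.0356 q [ 0.45  0.62  1.7   0.    0.82 -1.29]
1.7300878252576395
```

{"op": "carry_out", "data": {"offset": [[0,0,-0.9],[0,0,-1],[0,0,-1],[0,0,-0.1],[-0.9,0.1,0],[-0.9,0.1,0],[-0.9,0.1,0],[-0.9,0.1,0],[-0.9,0.1,0],[-0.9,0.1,0],[-0.9,0.1,0],[-0.9,0.1,0],[-0.9,0.1,0],[-0.9,0.1,0],[-0.9,0.1,0],[-0.9,0.1,0],[-0.9,0.1,0],[-0.9,0.1,0],[-0.88,0.06,0],[0,0,0]], "rot": [[0,0,0],[0,0,0],[0,0,0.09],[0,0,0.09],[0,0,0],[0,0,0],[0,0,0],[0,0,0],[0,0,0],[0,0,0],[0,0,0],[0,0,0],[0,0,0],[0,0,0],[0,0,0],[0,0,0],[0,0,0],[0,0,0],[0,0,0],[0,0,0]], "gripper": [-1,-1,-1,-1,-1,-1,-1,-1,-1,-1,-1,-1,-1,-1,-1,-1,-1,-1,-1,-1]}}

```text
t: 29.05
position: [0.4724, -0.3491, 0.1597]
eef_rot: [-2.256, -2.185, 0.0]
ft_force: [-0.5, 0.5, -1.8]
opening: 0.0356
```

```bash
python3 - <<'E'
from h import *
o,R=st(); print(np.arctan2(R[1,0],R[0,0])); im,p=snap('wrist','w7')
E
```

```text
t 29.05 pos [ 0.4724 -0.3491  0.1597] x [0.032 0.999 0.   ] z [-0.001  0.    -1.   ] F [-0.5  0.5 -1.8] op 0.0356 q [-0.84  0.52  1.41 -0.    1.22 -2.37]
1.5386240493523449
```

View pics/w7.png

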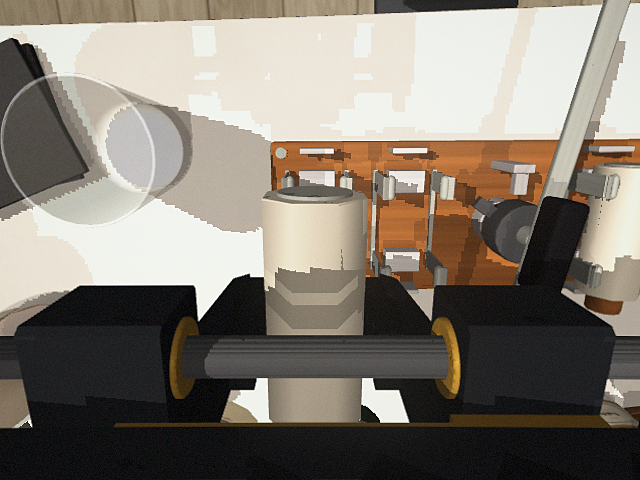

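```bash
python3 - <<'E'
from h import *
im,p=load('w7')
print('rim',onz(p,80,149,.091).round(3), onz(p,160,149,.091).round(3),'base',onz(p,148,147,0.005).round(3))
print('noses',[onz(p,u,178,.058).round(4) for u in (289,346)],'held near end',onz(p,314,204,.1845).round(4),'corner',onz(p,272,142,.012).round(4))
E
```

```text
rim [ 0.412 -0.471  0.091] [ 0.414 -0.429  0.091] base [ 0.415 -0.47   0.005]
noses [array([ 0.4349, -0.3638,  0.058 ]), array([ 0.436 , -0.3283,  0.058 ])] held near end [ 0.4285 -0.3479  0.1845] corner [ 0.414  -0.3779  0.012 ]
```

Wrist picture: the held tub is over bay 3, with near noses at (289,178) and (346,178). The glass rim at (80,149) is clear. Pressing down to 37 mm, then finishing with the shut fingers on top.

{"op": "carry_out", "data": {"offset": [[0.05,0,0.8],[0,0,0.7],[0,0,0.3],[0,0,0.14],[0,0,0.14],[0,0,0.14],[0,0,0.14],[0,0,0.1],[0,0,0]], "rot": [[0,0,0],[0,0,0],[0,0,0],[0,0,0],[0,0,0],[0,0,0],[0,0,0],[0,0,0],[0,0,0]], "gripper": [-1,-1,-1,-1,-1,-1,-1,-1,-1]}}

```text
t: 30.22
position: [0.4728, -0.3444, 0.0367]
eef_rot: [-2.253, -2.188, 0.001]
ft_force: [0.1, -5.4, -7.5]
opening: 0.0356
```

{"op": "carry_out", "data": {"offset": [[0,0,0],[0,0,0],[0,0,0],[0,0,-0.3],[0,0,-0.5],[0,0,-0.5],[0,0,0],[0,0,0],[0,0,0],[0,0,0],[0,0,0.3],[0,0,0.3],[0,0,0.2],[0,0,0.08],[0,0,0]], "rot": [[0,0,0],[0,0,0],[0,0,0],[0,0,0],[0,0,0],[0,0,0],[0,0,0],[0,0,0],[0,0,0],[0,0,0],[0,0,0],[0,0,0],[0,0,0],[0,0,0],[0,0,0]], "gripper": [0.1,0.1,0.1,0.1,0.1,0.1,-1,-1,-1,-1,-1,-1,-1,-1,-1]}}

```text
t: 32.1
position: [0.473, -0.3447, 0.0604]
eef_rot: [2.253, 2.189, -0.001]
ft_force: [-8.0, 4.3, 20.0]
opening: 0.0002
```

{"op": "carry_out", "data": {"offset": [[0,0,-0.8],[0,0,-0.9],[0,0,-0.9],[0.92,-0.08,-0.12],[0.92,-0.08,-0.12],[0.92,-0.08,-0.12],[0.92,-0.08,-0.12],[0.92,-0.08,-0.12],[0.92,-0.08,-0.12],[0.92,-0.08,-0.12],[0.92,-0.08,-0.12],[0.92,-0.08,-0.12],[0.92,-0.08,-0.12],[0.92,-0.08,-0.12],[0.92,-0.08,-0.12],[0.92,-0.08,-0.12],[0.92,-0.08,-0.12],[0.92,-0.08,-0.12],[0.92,-0.08,-0.12],[0.92,-0.08,-0.12]], "rot": [[0,0,0],[0,0,0],[0,0,0],[0,0,0],[0,0,0],[0,0,0],[0,0,0],[0,0,0],[0,0,0],[0,0,0],[0,0,0],[0,0,0],[0,0,0],[0,0,0],[0,0,0],[0,0,0],[0,0,0],[0,0,0],[0,0,-0.1],[0,0,-0.1]], "gripper": [-1,-1,0.7,0.7,0.7,0.7,0.7,0.7,0.7,0.7,0.7,0.7,0.7,0.7,0.7,0.7,0.7,0.7,0.7,0.7]}}

```text
t: 34.6
position: [0.4231, 0.4403, 0.2903]
eef_rot: [-2.009, -2.416, 0.001]
ft_force: [1.2, -0.4, 0.5]
opening: 0.0749
```

```bash
python3 - <<'E'
from h import *
o,R=st(); print(np.arctan2(R[1,0],R[0,0])); im,p=snap('wrist','w8')
E
```

```text
t 34.6 pos [0.4231 0.4403 0.2903] x [-0.182  0.983 -0.   ] z [-0. -0. -1.] F [ 1.2 -0.4  0.5] op 0.0749 q [ 0.61  0.48  1.12 -0.    1.54 -1.14]
1.7542541543333157
```

View pics/w8.png

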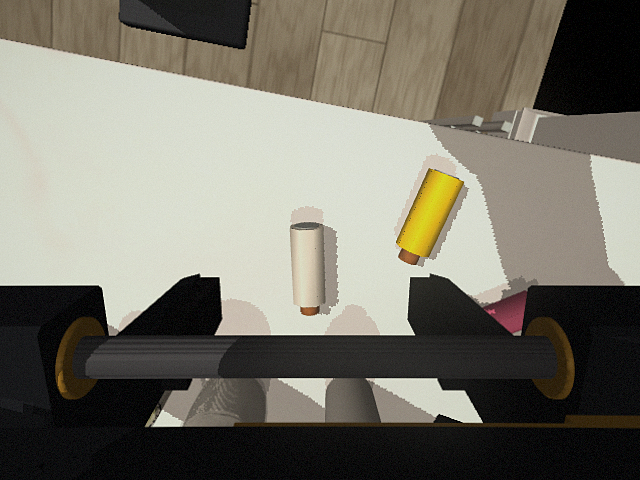

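Wrist picture: tub D runs from its near end (307,227) to the cap junction (310,305). The yellow look-alike at (430,215) is well to the side.

```bash
python3 - <<'E'
from h import *
im,p=load('w8')
tub(p,(307,227),(310,305)); o,R=st()
print(to([.4975,.4405,.011],R,o['position']))
E
```

```text
mid [0.499 0.448] len 0.0881 yaw 0.216 [0.456 0.439 0.036] [0.542 0.457 0.036]
t 34.65 pos [0.4214 0.4445 0.2904] x [-0.19   0.982  0.002] z [-0.001  0.002 -1.   ] F [-0.6  4.9  0.5] op 0.075 q [ 0.62  0.49  1.12  0.    1.54 -1.14]
[-0.38   1.479  5.588]
```

{"op": "carry_out", "data": {"offset": [[-0.13,0.76,0.4],[-0.13,0.75,0.4],[0,0,0.9],[0,0,0.9],[0,0,0.9],[0,0,0.9],[0,0,0.7],[0,0,0.49],[0,0,0],[0,0,0],[0,0,0],[0,0,0],[0,0,0],[0,0,0],[0,0,0]], "rot": [[0,0,-0.02],[0,0,0],[0,0,0],[0,0,0],[0,0,0],[0,0,0],[0,0,0],[0,0,0],[0,0,0],[0,0,0],[0,0,0],[0,0,0],[0,0,0],[0,0,0],[0,0,0]], "gripper": [0.7,0.7,0.7,0.7,0.7,0.7,0.7,0.7,-1,-1,-1,-1,-1,-1,-1], "grip_force": 40}}

```text
t: 36.52
position: [0.5002, 0.4407, 0.0121]
eef_rot: [1.987, 2.433, 0.002]
ft_force: [-2.0, 0.3, 6.3]
opening: 0.0357
```

```bash
python3 -c "
from h import *
o,R=st(); print(np.arctan2(R[1,0],R[0,0]))"
```

```text
t 36.52 pos [0.5002 0.4407 0.0121] x [-0.2    0.98   0.001] z [ 0.001  0.001 -1.   ] F [-2.   0.3  6.3] op 0.0357 q [ 0.55  0.85  1.24  0.    1.05 -1.23]
1.7720033060739009
```

{"op": "carry_out", "data": {"offset": [[0,0,-0.9],[0,0,-1],[0,0,-1],[-0.9,0,-0.1],[-0.9,0,0],[-0.9,0,0],[-0.9,0,0],[-0.9,0,0],[-0.9,0,0],[-0.9,0,0],[-0.9,0,0],[-0.9,0,0],[-0.9,0,0],[-0.9,0,0],[-0.9,0,0],[-0.9,0,0],[-0.9,0,0],[-0.9,0,0],[-0.9,-0.05,0],[-0.08,0,0]], "rot": [[0,0,0],[0,0,0.11],[0,0,0.11],[0,0,0],[0,0,0],[0,0,0],[0,0,0],[0,0,0],[0,0,0],[0,0,0],[0,0,0],[0,0,0],[0,0,0],[0,0,0],[0,0,0],[0,0,0],[0,0,0],[0,0,0],[0,0,0],[0,0,0]], "gripper": [-1,-1,-1,-1,-1,-1,-1,-1,-1,-1,-1,-1,-1,-1,-1,-1,-1,-1,-1,-1]}}

```text
t: 39.02
position: [0.4754, -0.2855, 0.1607]
eef_rot: [-2.257, -2.185, 0.001]
ft_force: [1.1, 0.7, -1.3]
opening: 0.0356
```

```bash
python3 - <<'E'
from h import *
env.capture('side')
o,R=st(); print(np.arctan2(R[1,0],R[0,0])); im,p=snap('wrist','w9')
g=cv2.cvtColor(im,cv2.COLOR_RGB2GRAY); print(g[175:225:2,314]); print(to([.4744,-.2825,.0],R,o['position']))
for v in (200,202,204,206,208,210): print(v,onz(p,314,v,o['position'][2]+.006+.018).round(4))
E
```

```text
t 39.08 pos [ 0.4756 -0.2844  0.1607] x [0.031 1.    0.001] z [-0.001  0.001 -1.   ] F [ 0.2  0.3 -1. ] op 0.0353 q [-0.75  0.45  1.52 -0.    1.18 -2.29]
1.5394565359539245
[207 215 215 116 121 123 124 119  88  95  95  94  93  89  88 132 181 135
 106 225 217 218 220 217 218]
[ 0.035 -0.023  3.214]
200 [ 0.4307 -0.2833  0.1847]
202 [ 0.4313 -0.2833  0.1847]
204 [ 0.4319 -0.2833  0.1847]
206 [ 0.4326 -0.2833  0.1847]
208 [ 0.4332 -0.2833  0.1847]
210 [ 0.4338 -0.2834  0.1847]
```

View pics/w9.png

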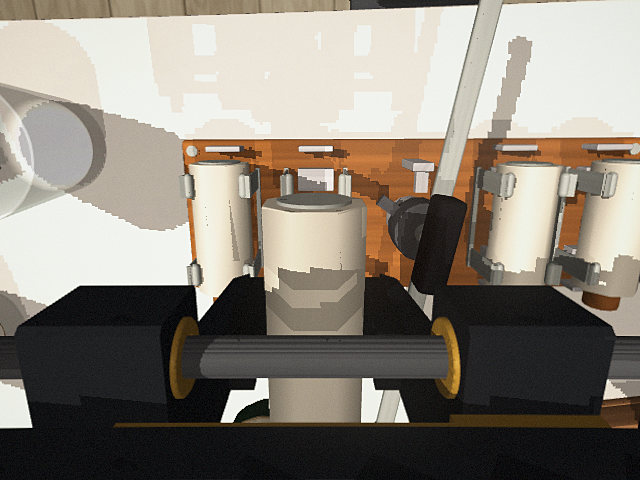

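Wrist picture: the tubs in bays 0, 1 and 3 lie seated under their noses. The held tub is over bay 2 about 3 mm too far forward (near edge at row 210), so I shift it back and press.

{"op": "carry_out", "data": {"offset": [[0.03,-0.06,0.8],[0,0,0.7],[0,0,0.3],[0,0,0.14],[0,0,0.14],[0,0,0.14],[0,0,0.14],[0,0,0.13],[0,0,0]], "rot": [[0,0,0],[0,0,0],[0,0,0],[0,0,0],[0,0,0],[0,0,0],[0,0,0],[0,0,0],[0,0,0]], "gripper": [-1,-1,-1,-1,-1,-1,-1,-1,-1]}}

```text
t: 40.25
position: [0.473, -0.2816, 0.0361]
eef_rot: [-2.253, -2.188, 0.0]
ft_force: [1.4, -2.1, -3.4]
opening: 0.0353
```

{"op": "carry_out", "data": {"offset": [[0,0,0],[0,0,0],[0,0,0],[0,0,-0.3],[0,0,-0.5],[0,0,-0.5],[0,0,0],[0,0,0],[0,0,0],[0,0,0],[0,0,0.3],[0,0,0.3],[0,0,0.2],[0,0,0.06],[0,0,0]], "rot": [[0,0,0],[0,0,0],[0,0,0],[0,0,0],[0,0,0],[0,0,0],[0,0,0],[0,0,0],[0,0,0],[0,0,0],[0,0,0],[0,0,0],[0,0,0],[0,0,0],[0,0,0]], "gripper": [0.1,0.1,0.1,0.1,0.1,0.1,-1,-1,-1,-1,-1,-1,-1,-1,-1]}}

```text
t: 42.12
position: [0.473, -0.2819, 0.0603]
eef_rot: [-2.253, -2.189, 0.001]
ft_force: [-10.7, 4.2, 22.9]
opening: 0.0005
```

All four tubs are in. A check press on bay 0's tub, which I had not yet pressed from above.

{"op": "carry_out", "data": {"offset": [[0,0,-1],[0,0,-1],[0.8,0,0],[0.8,0,0],[0.8,0,0],[0.8,0,0],[0.87,0.03,0],[0,0,0.8],[0,0,0.6],[0,0,0.3],[0,0,0.2],[0,0,0.12],[0,0,0]], "rot": [[0,0,0],[0,0,0],[0,0,0],[0,0,0],[0,0,0],[0,0,0],[0,0,0],[0,0,0],[0,0,0],[0,0,0],[0,0,0],[0,0,0],[0,0,0]], "gripper": [-1,-1,-1,-1,-1,-1,-1,-1,-1,-1,-1,-1,-1]}}

```text
t: 43.75
position: [0.4809, -0.0786, 0.0603]
eef_rot: [2.252, 2.188, -0.0]
ft_force: [-11.0, 2.4, 27.4]
opening: 0.0003
```

{"op": "carry_out", "data": {"offset": [[0,0,-0.9],[0,0,-0.9],[-0.67,-0.28,-0.75],[-0.67,-0.28,-0.75],[-0.67,-0.28,-0.75],[-0.67,-0.28,-0.75],[0,0,0],[0,0,0]], "rot": [[0,0,0],[0,0,0],[0,0,0],[0,0,0],[0,0,0],[0,0,0],[0,0,0],[0,0,0]], "gripper": [-1,-1,-1,-1,-1,0,0,0]}}

```text
t: 44.75
position: [0.4207, -0.2101, 0.2971]
eef_rot: [-2.253, -2.188, -0.0]
ft_force: [-0.2, 0.4, -0.3]
opening: 0.0278
```

```bash
python3 - <<'E'
from h import *
o,R=st(); print(np.arctan2(R[1,0],R[0,0])); im,p=snap('wrist','w10')
E
```

```text
t 44.75 pos [ 0.4207 -0.2101  0.2971] x [0.029 1.    0.001] z [-0.     0.001 -1.   ] F [-0.2  0.4 -0.3] op 0.0278 q [-0.71  0.15  1.55  0.    1.44 -2.25]
1.541371131871536
```

View pics/w10.png

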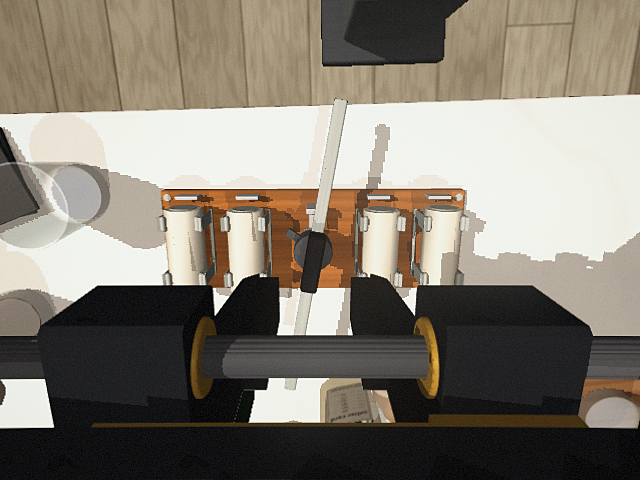

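Wrist picture: all four tubs are clipped in, with near ends at (186,209), (247,209), (379,209) and (437,209). The bar is open, from (340,100) to (291,388), with the handle at (313,262).

```bash
python3 - <<'E'
from h import *
im,p=load('w10'); g=cv2.cvtColor(im,cv2.COLOR_RGB2GRAY)
C=np.array([.4765,-.2125]); r=np.array([[np.cos(-.03),-np.sin(-.03)],[np.sin(-.03),np.cos(-.03)]])
for u in (186,247,379,437):
    print(u,g[200:216,u],(r.T@(onz(p,u,210,.060)[:2]-C)).round(4))
a=onz(p,340,100,.077);b=onz(p,291,388,.077);d=b-a; print('bar',a,b,'angle',np.arctan2(d[1],d[0]),'rel',np.arctan2(d[1],d[0])-np.pi/2+.03,'mid',(a+b)/2)
h=onz(p,313,262,.098); print('handle',h)
E
```

```text
186 [ 98  96 104 113 106  84  85  85  80 128 114 189 218 229 228 226] [-0.0453 -0.1254]
247 [105 106 117 119 122 118  87  86  92  83  98 157  95 234 238 234] [-0.0453 -0.0656]
379 [ 61 122 119 116 121 119 101  97 102  92 118 207 109 242 244 238] [-0.0454  0.0643]
437 [121 118 113 117 122  99 105  98  90 202 128 241 238 235 234 235] [-0.0453  0.1213]
bar [ 0.3304147  -0.18498859  0.077     ] [ 0.61952408 -0.24083684  0.077     ] angle -0.1908230145433153 rel -1.731619341338212 mid [ 0.47496939 -0.21291271  0.077     ]
handle [ 0.47212586 -0.2129173   0.098     ]
```

{"op": "carry_out", "data": {"offset": [[-0.01,0.55,0.6],[-0.01,0.56,0.6],[0,0,0.9],[0,0,0.8],[0,0,0.7],[0,0,0.4],[0,0,0.24],[0,0,0],[0,0,0],[0,0,0],[0,0,0],[0,0,0],[0,0,0]], "rot": [[0,0,0],[0,0,0],[0,0,0.15],[0,0,0],[0,0,0],[0,0,0],[0,0,0],[0,0,0],[0,0,0],[0,0,0],[0,0,0],[0,0,0],[0,0,0]], "gripper": [0,0,0,0,0,0,0,0,-1,-1,-1,-1,-1], "grip_force": 40}}

```text
t: 46.42
position: [0.4763, -0.2133, 0.0859]
eef_rot: [2.418, 2.005, 0.0]
ft_force: [0.4, -0.5, 0.9]
opening: 0.0155
```

{"op": "carry_out", "data": {"offset": [[0,0,0.1],[0,0,0.08],[0,0,0]], "rot": [[0,0,0],[0,0,0],[0,0,0]], "gripper": [-1,-1,-1]}}

```text
t: 46.8
position: [0.4767, -0.2136, 0.078]
eef_rot: [2.417, 2.004, 0.001]
ft_force: [-3.6, 2.7, 16.1]
opening: 0.0157
```

```bash
python3 -c "
from h import *
o,R=st(); print(np.arctan2(R[1,0],R[0,0]))"
```

```text
t 46.8 pos [ 0.4767 -0.2136  0.078 ] x [ 0.185  0.983 -0.001] z [ 0.001 -0.001 -1.   ] F [-3.6  2.7 16.1] op 0.0157 q [-0.65  0.49  1.7  -0.    0.95 -2.03]
1.3845145415566353
```

{"op": "carry_out", "data": {"offset": [[0,0,0],[0,0,0],[0,0,0],[0,0,0],[0,0,0],[0,0,0],[0,0,0],[0,0,0],[0,0,0],[0,0,0],[0,0,0],[0,0,0]], "rot": [[0,0,0.12],[0,0,0.12],[0,0,0.12],[0,0,0.12],[0,0,0.12],[0,0,0.12],[0,0,0.12],[0,0,0.12],[0,0,0.12],[0,0,0.12],[0,0,0.12],[0,0,0]], "gripper": [-1,-1,-1,-1,-1,-1,-1,-1,-1,-1,-1,-1]}}

```text
t: 48.3
position: [0.4771, -0.2133, 0.078]
eef_rot: [3.141, 0.001, 0.004]
ft_force: [-0.6, 3.2, 14.7]
opening: 0.0154
```

```bash
python3 -c "
from h import *
o,R=st(); print(np.arctan2(R[1,0],R[0,0]))"
```

```text
t 48.3 pos [ 0.4771 -0.2133  0.078 ] x [1.    0.001 0.002] z [ 0.002 -0.001 -1.   ] F [-0.6  3.2 14.7] op 0.0154 q [-0.65  0.49  1.7   0.    0.95 -0.65]
0.000821742943343719
```

Bar angle is about 0.03. Next I let it spring up, release, retreat and look.

{"op": "carry_out", "data": {"offset": [[0,0,-0.08],[0,0,-0.08],[0,0,0],[0,0,0],[0,0,0],[0,0,-0.4],[0,0,-0.8],[0,0,-0.8],[-0.4,-0.3,-0.8],[-0.4,-0.3,-0.8],[0,0,-0.8],[0,0,0],[0,0,0]], "rot": [[0,0,0],[0,0,0],[0,0,0],[0,0,0],[0,0,0],[0,0,0],[0,0,0],[0,0,0],[0,0,0],[0,0,0],[0,0,0],[0,0,0],[0,0,0]], "gripper": [-1,-1,0,0,0,0,0,0,0,0,0,0,0]}}

```text
t: 49.92
position: [0.4359, -0.1833, 0.3037]
eef_rot: [-3.141, -0.003, 0.002]
ft_force: [0.6, -0.9, -0.3]
opening: 0.0439
```

```bash
python3 - <<'E'
from h import *
o,R=st(); im,p=snap('wrist','w11'); s,_=snap('side','side11')
c=np.zeros((600,640,3),np.uint8); c[:340]=im[:340]; k=cv2.resize(s[180:266,340:500],None,fx=3,fy=3,interpolation=cv2.INTER_CUBIC); c[342:600,:480]=k
cv2.imwrite('pics/c11.png',c[:,:,::-1])
E
```

```text
t 49.92 pos [ 0.4359 -0.1833  0.3037] x [ 1.     0.002 -0.001] z [-0.001  0.001 -1.   ] F [ 0.6 -0.9 -0.3] op 0.0439 q [-0.65  0.16  1.53 -0.    1.46 -0.65]
```

View pics/c11.png

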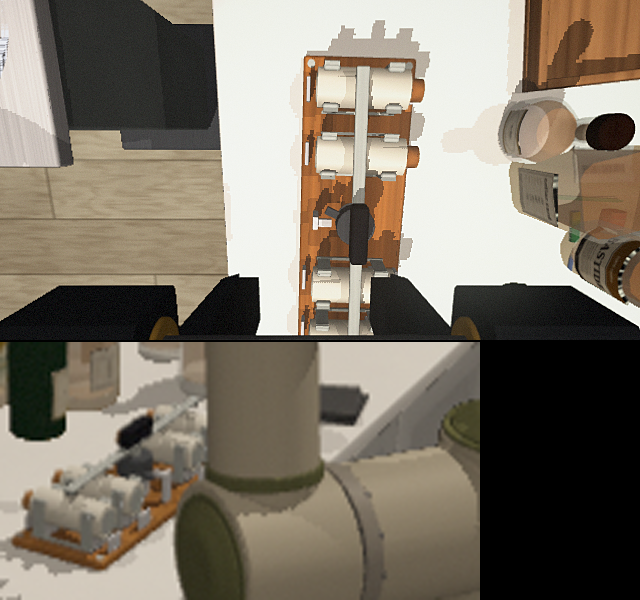

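The picture shows the bar lying across all four tubs, from (362,68) to (353,335). The handle spans rows 204–264, as it did at the start, so it is sprung up. Handing in.

```bash
python3 - <<'E'
from h import *
im,p=load('w11'); a=onz(p,362,68,.077);b=onz(p,353.5,335,.077);d=a-b; print('bar angle',np.arctan2(d[1],d[0])-np.pi/2+.03)
env.finish_job()
E
```

```text
bar angle 0.02841443371935834
the job is handed in; nothing more can be done
```

The job is handed in after about 50 s of robot time. All four white tubs are in bays of their own and the hold-down bar is locked over them. No verdict was reported, so this rests on my own checks.

- **Opening:** I pushed the knob in and turned it. The wrist picture put the bar at about 1.41 rad, which is at its stop.
- **Tubs:** I pressed each shut-fingered from above with 17–27 N. Every one stopped at a top height of 60.3–60.4 mm, where a fully seated tub should be 60 mm. In the picture taken before locking, all four lay centred lengthwise to within about 2 mm.
- **Locking:** The last wrist picture shows the bar across all four tubs at about 0.03 rad. The handle's height there matches the start, so I judge the knob sprung up; I did not measure its travel directly. The gripper is clear, about 0.2 m above the rack.
- **Bystanders:** I kept away from the jars, the drinking glass and the two look-alikes. I did not measure their positions again at the end.

No check failed. The one disagreement was the fourth tub's position: two readings differed by 7 mm, probably because the arm was still settling. I corrected for it by shifting the tub 3 mm before pressing it in.

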